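# Shut and lock the filter panel of the bench dust extractor

### The arm

A 7-joint arm with a two-finger parallel gripper is mounted at the origin on the work surface. World frame = base frame: x ahead of the robot, y to its left, z up, the work surface at z = 0. Lengths are in m, angles in rad, forces in N, time in s.
With the tool pointing down it reaches from about 0.4 to 0.85 m from the base axis. Payload 10.4 kg.
Tool frame: the origin (TCP) lies at the very end of the fingers, on their centre line; the grasp point (between the pads) lies arm.grasp_offset behind it (arm.grasp_offset is the distance from the TCP to the grasp point, in m); z points along the fingers, y is the direction in which the jaws open and shut (so a half turn about z gives the same grasp; the last joint's range is limited). The gripper opens to 87 mm and grips with 3 to 60 N. Pads are 19 mm wide; open, the fingers measure 117 mm over their backs; the gripper's body (75 mm by 190 mm) begins 51 mm behind the grasp point.
Start: joints at [1.277, 0.332, -0.065, 1.46, 0.022, 1.35, -0.088], TCP at [0.167, -0.602, 0.223] pointing down, gripper open.
Joint ranges: [-2.6, 2.6], [-0.5, 2.12], [-1.47, 1.34], [0.16, 2.42], [-1.27, 4.41], [0.06, 2.06], [-2.6, 2.6]. Speed limits (rad/s): [2.22, 2.22, 2.79, 2.79, 3.14, 3.14, 3.14].

### API

Orientations are given as a rotation vector (axis times angle).
In Python, from bench import arm gives the robot as it stands.
- The arm moves only by the tool apply_moves, never from a script. Its argument "moves" is a list of rows, each a list of 4 numbers: the shift along the tool's x, y, z in mm, then the turn about the tool's z in degrees. In form: [[tx, ty, tz, twist], ...]. A call has 1 to 20 rows; each row is the pose to reach, as a shift and turn from the pose commanded when the call began, along the tool's axes at that moment; what a row does not reach only later rows make up. A row lasts 1/12 s, in which the tool goes at most 41.7 mm and 7.16 degrees, less where a joint would pass 70% of its speed; a pose out of reach is approached as far as the arm can. A call with a gripper value outside its range is refused whole. "gripper" is the gripper's target within -1 to 1 (shut at 1, half-way at 0, fully open at -1), set as the call begins (left out, the last holds). The fingers move at their own pace and stop on an object; the grip force is fixed at half the most. Time passes only in rows, so rows that repeat a pose let the fingers close. It gives the time, the measured TCP pose, the force and the opening at its end, in the units of the state.
- arm.sense(): the state, without advancing time (a new reading comes with each control period).
- arm.capture(name): name is "side" or "top" or "wrist"; returns (picture, depth): 384x512x3 uint8, red, green, blue; 384x512 float32, m along the optical axis (not along the pixel's ray), 0 where there is no reading.
- arm.get_calibration(name): a dict with "K" (3x3 intrinsics, pixels), "position" and "attitude" of the camera in the world; the wrist camera has in their place "hand_eye" (4x4, takes a point from camera to tool coordinates, whose origin is the TCP and whose axes are the flange's). Camera axes: x right, y down, z forward; pixel columns grow to the right and rows downward; lengths in m; the calibration is good to about 2 mm. A picture is of the moment at which its call begins: read the wrist's pose just before it. get_calibration takes no time and is no camera call.
- arm.job_done(): hands the job in, once; it reports no verdict.
The state is a dict: "t": time; "q": joint angles; "qvel": joint speeds; "tau": joint torques, N m; "ee_pos": TCP position; "ee_rot": TCP orientation; "ft_force": force on the tool from outside, world axes, zero at the start; "moment": the same for the moment, N m; "finger_gap": finger opening in m.
Only numpy, scipy, OpenCV 4.12 (cv2) and the standard library are available. Lean on these libraries where they do the work, as an engineer would, in place of code of your own. Each camera call takes 0.05 s, during which the arm holds its last target. There are 200 camera calls.

### The job

The filter panel on top of the grey bench dust extractor stands ajar and unlocked. With the fingertips push the panel fully shut first; then set a fingertip in the slot of its big round quarter-turn fastener and turn it clockwise as seen from above, all the way to its stop, so that the panel is locked and the slot runs straight front to back. Do not raise the panel further, do not lift or move any of the loose tools and things lying about, and finish with the hand clear.

Things in the scene. Friction and masses are not known exactly. Their poses are not given: they have to be found in the camera images.
- extractor: grey sheet-metal box, 270 mm (x) x 320 mm (y) x 100 mm high, fixed to the table, on the robot's left or right half of the bench. Origin at the centre of its underside; its own x axis points from its front (which faces the robot roughly) to its back, y to its left, z up. A flat rim surrounds the panel on its top at z = 100 mm.
- panel (a joint): angle (rad) of the aluminium filter panel (212 x 216 x 6 mm) on the box's top; 0 = fully shut, its top face 106 mm above the table; larger = front edge up. Hinged along its back edge, parallel to the box's y axis, 100 mm behind the box's centre and 100 mm up. Starts ajar; a stiff hinge keeps it where it is left; about 3 N downward at its front edge closes it, to a hard stop.
- push_left (a point): point on the panel's top face near its front left corner, 17 mm in from the front edge and 23 mm from the side edge: free flat metal, good for pushing the panel down. It moves with the panel. Its z axis is the panel's outward normal.
- push_right (a point): the same near the panel's front right corner (170 mm from push_left).
- fastener (a joint): angle (rad) of the quarter-turn cam fastener: 0 = unlocked, slot running left-right along the box; grows clockwise seen from above to a hard stop at 1.571 = locked, slot running front to back. Starts at 0 to 0.35; turns stiffly (0.1 N m, about 3 N at 30 mm from the axis), stays where left. From 1 rad its tongue goes under the box's front rim, so it locks only with the panel shut.
- slot (a point): centre of the slot's floor, on the fastener's axis, 42 mm in front of the box's centre; 110 mm above the table when shut. The fastener is a dark steel dial 112 mm across; a straight slot 44 mm wide, 16 mm deep, open at both ends, crosses its middle between two half-moon lands. The point turns with it: y along the slot, z out of the panel. A tip led round the axis at 30 mm turns it.
- bench_block: steel bench block on a wooden base, 200 x 220 x 60 mm, fixed, on the other half of the bench. Origin at the centre of its underside.
- brass_sheet: loose square of brass sheet, 60 x 60 x 3 mm, lying on the bench block; leave alone.
- punch: loose square steel punch, about 120 x 12 x 12 mm, lying on the bench block; leave alone.
- polish_jar: loose small amber jar with a steel cap, 38 mm wide, 36 mm high, standing on the extractor's top rim at its left (+y) side, beside the panel; leave alone.
- file: loose small file with a wooden handle, 150 mm long, 14 mm high, lying on the extractor's top rim at its right (-y) side; leave alone.
- hammer: loose hammer with a wooden handle, 240 mm long, lying on the table at the robot's left, pointing away from it; leave alone.
- dapping_block: loose steel cube with round dimples, 60 x 60 x 55 mm, towards the far edge of the table; leave alone.
- ring_stick: loose wooden ring stick standing on a round foot, 60 mm wide, 160 mm high; leave alone.

How it is judged:
By the outcome, as a careful person would: the job done as asked, in the order asked, and still so for the second after the job is handed in, with the robot touching nothing.
It also fails if it takes over 48 s, if anything falls off the work surface, if the arm or the gripper's body presses on something with over 40 N, if the wrist force passes 120 N, or if a joint passes its speed limit or range.

## Working session

There is one attempt and no reset: what is moved stays moved. The work goes in short steps, Python scripts to look and compute and a tool call to move; the robot and the scene stay as the last step left them, time stands still between calls to the robot, and variables do not carry over. Pictures are saved under pics/ and viewed, about 8 in all and at most 12, crops included, and the job is handed in when it is done.

Besides the shell and the picture viewer there is one more tool, called after "Call:" in YAML: its name, and indented under it one key for each argument. apply_moves: Moves the arm, as the interface text tells. Its arguments: {"type":"object","properties":{"moves":{"type":"array","items":{"type":"array","items":{"type":"number"}}},"gripper":{"type":"number"}},"required":["moves"]}

```bash
mkdir -p pics; ls
cat > h.py <<'E'
import numpy as np, cv2
from scipy.spatial.transform import Rotation as R
from bench import arm
def cam(name):
    s=arm.sense(); im,d=arm.capture(name); c=arm.get_calibration(name); K=np.array(c["K"])
    if name=="wrist":
        T=np.eye(4);T[:3,:3]=R.from_rotvec(s["ee_rot"]).as_matrix();T[:3,3]=s["ee_pos"];T=T@np.array(c["hand_eye"])
    else:
        T=np.eye(4);a=np.array(c["attitude"]);T[:3,:3]=a if a.shape==(3,3) else (R.from_rotvec(a).as_matrix() if a.size==3 else R.from_quat(a).as_matrix());T[:3,3]=c["position"]
    return im,d,K,T
def cloud(d,K,T):
    v,u=np.mgrid[:d.shape[0],:d.shape[1]]
    p=np.stack([(u-K[0,2])/K[0,0]*d,(v-K[1,2])/K[1,1]*d,d],-1)
    p=p@T[:3,:3].T+T[:3,3]; p[d==0]=np.nan; return p
def save(im,n): cv2.imwrite(n,im[...,::-1])
E
python3 - <<'E'
from h import *
print(arm.sense(), arm.grasp_offset)
ims=[]
for n in("top","side"):
    im,d,K,T=cam(n);print(n,arm.get_calibration(n),(d>0).mean());np.savez(n,im=im,d=d,K=K,T=T);ims.append(im)
save(cv2.resize(np.vstack(ims),None,fx=.78,fy=.78),"pics/a.png")
E
```

```text
pics
{'t': 0.0, 'q': array([ 1.2773817 ,  0.33286632, -0.06471698,  1.46094629,  0.02156215,
        1.34990697, -0.08850986]), 'qvel': array([-0.0007978 ,  0.00139563, -0.00085775, -0.0004892 , -0.00097918,
        0.00039961, -0.00043864]), 'tau': array([-9.63997009e-04, -6.23276854e+01,  2.46131024e-02, -3.89900243e+01,
       -6.12559961e-02,  4.00157191e-02,  1.26593654e-04]), 'ee_pos': array([ 0.16710838, -0.60183622,  0.22175507]), 'ee_rot': array([-3.11142805e+00, -4.23934118e-01,  3.42502549e-04]), 'ft_force': array([ 0.16425685, -0.08911082, -0.02334293]), 'moment': array([ 0.05376293, -0.03395996,  0.01820522]), 'finger_gap': 0.08686534272285679} 0.0187
top {'K': array([[449.01704543,   0.        , 253.37894871],
       [  0.        , 449.01704543, 192.80714493],
       [  0.        ,   0.        ,   1.        ]]), 'position': array([ 0.39520951, -0.00166976,  1.35681357]), 'attitude': array([-2.11393207,  2.16865575, -0.19862626])} 0.9961191813151041
side {'K': array([[414.44656598,   0.        , 258.48137498],
       [  0.        , 414.44656598, 183.4386495 ],
       [  0.        ,   0.        ,   1.        ]]), 'position': array([0.33679132, 0.89910867, 0.84434186]), 'attitude': array([-0.40208215,  2.7019899 , -1.28990478])} 0.9959971110026041
```

View pics/a.png

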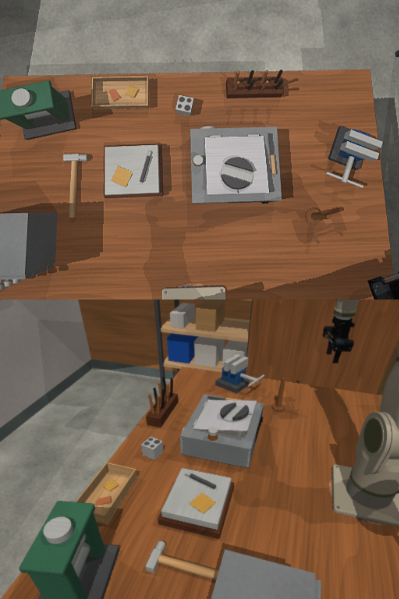

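The top view (upper half) shows the extractor at about (237,165), with the jar at its left, the file at its right and the panel ajar. The dial's slot runs roughly left-right, with a tilt. The ring stick is at (325,213).

Run:
```python
from h import *
z=np.load("top.npz");im,d,K,T=[z[k] for k in("im","d","K","T")]
p=cloud(d,K,T)
m=(abs(p[...,2]-.1)<.006)&(abs(p[...,0]-.55)<.3)&(p[...,1]<0)&(p[...,1]>-.45)
n,l,st,_=cv2.connectedComponentsWithStats(m.astype(np.uint8)); i=1+st[1:,4].argmax(); print(st[i])
q=p[l==i]; r=cv2.minAreaRect(q[:,:2].astype(np.float32)); print("rim",r,np.median(q[:,2]))
print(cv2.boxPoints(r))
# grid of heights near box
c=np.array(r[0])
roi=(abs(p[...,0]-c[0])<.2)&(abs(p[...,1]-c[1])<.22)
hsv=cv2.cvtColor(im,cv2.COLOR_RGB2HSV)
dk=roi&(p[...,2]>.105)&(hsv[...,2]<95)
n,l,st,cc=cv2.connectedComponentsWithStats(dk.astype(np.uint8))
for i in range(1,n):
    if st[i,4]>40: print("dark",st[i],cc[i],np.nanmean(p[l==i],0))
y,x=np.where(roi); crop=im[y.min():y.max(),x.min():x.max()]
print(x.min(),y.min(),crop.shape)
save(cv2.resize(crop,None,fx=3.5,fy=3.5,interpolation=cv2.INTER_CUBIC),"pics/b.png")
```

```text
[ 244  162  117   98 4568]
rim ((0.5566776394844055, -0.16066057980060577), (0.27088290452957153, 0.32070237398147583), 0.06419838964939117) 0.10003122798235964
[[ 4.2105663e-01 -4.6125561e-04]
 [ 4.2141593e-01 -3.2116342e-01]
 [ 6.9229865e-01 -3.2085991e-01]
 [ 6.9193935e-01 -1.5774369e-04]]
dark [344 171   8  27 118] [347.05932203 184.36440678] [ 0.62439109 -0.29228517  0.10906921]
dark [288 202  37  18 361] [307.30193906 209.5401662 ] [ 0.55088578 -0.17116606  0.14296723]
dark [284 224  37  23 408] [300.68382353 233.69117647] [ 0.48476    -0.14885609  0.15356994]
225 149 (133, 149, 3)
```

View pics/b.png

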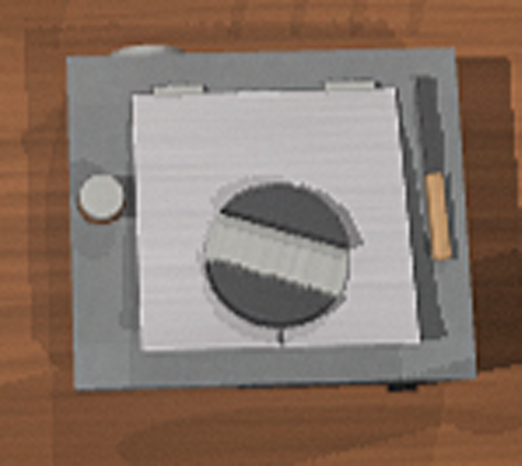

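```bash
cat >> h.py <<'E'
def go(target,yaw=None):
    "print shift in tool mm and twist deg from measured pose"
    s=arm.sense();M=R.from_rotvec(s["ee_rot"]).as_matrix()
    y0=np.arctan2(M[1,0],M[0,0])
    print("t",s["t"],"pos",np.round(s["ee_pos"],4),"yaw",round(y0,3),"tilt",np.round(M[:,2],3),"q",np.round(s["q"],2),"F",np.round(s["ft_force"],1),"gap",round(s["finger_gap"],4))
    tw=0 if yaw is None else -np.degrees(yaw-y0)
    print("shift",np.round(M.T@(np.array(target)-s["ee_pos"])*1e3,1),"twist",round(tw,1))
E
python3 - <<'E'
from h import *
go([.4617,-.2457,.26],2.86)
E
```

```text
t 0.1 pos [ 0.1671 -0.6019  0.2218] yaw 0.271 tilt [-0.     0.001 -1.   ] q [ 1.28  0.33 -0.06  1.46  0.02  1.35 -0.09] F [-0.7  1.1 -0.1] gap 0.0866
shift [ 379.1 -264.5  -37.9] twist -148.4
```

Call:
apply_moves:
  gripper: 1
  moves:
    - [0,0,-38,-5]
    - [20,-14,-38,-12]
    - [50,-35,-38,-19]
    - [80,-56,-38,-26]
    - [110,-77,-38,-33]
    - [140,-98,-38,-40]
    - [170,-119,-38,-47]
    - [200,-140,-38,-54]
    - [230,-160,-38,-61]
    - [260,-181,-38,-68]
    - [290,-202,-38,-75]
    - [320,-223,-38,-82]
    - [350,-244,-38,-89]
    - [370,-258,-38,-96]
    - [379,-264,-38,-103]
    - [379,-264,-38,-110]
    - [379,-264,-38,-117]
    - [379,-264,-38,-124]
    - [379,-264,-38,-131]
    - [379,-264,-38,-138]

```text
t: 1.77
ee_pos: [0.4616, -0.2463, 0.2602]
ee_rot: [-0.71, -3.06, -0.0]
ft_force: [-1.1, 0.8, -0.0]
finger_gap: 0.0002
```

Run:
```python
from h import *
go([.4617,-.2457,.15],2.86)
im,d,K,T=cam("wrist");save(im,"pics/c.png")
```

```text
t 1.7667 pos [ 0.4616 -0.2463  0.2602] yaw 2.686 tilt [-0.001  0.    -1.   ] q [ 0.94  0.13 -0.58  1.64  0.07  1.39  1.46] F [-1.1  0.8 -0. ] gap 0.0002
shift [1.000e-01 6.000e-01 1.102e+02] twist -10.0
```

View pics/c.png

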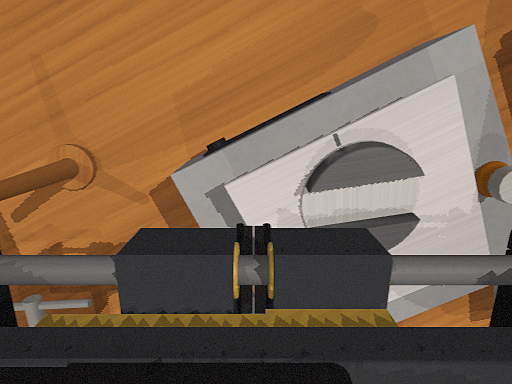

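The wrist view shows closed fingers at (253,270) over the panel's front right corner, with the ring stick well clear at (75,165). Descending now.

Call:
apply_moves:
  moves:
    - [0,0,30,0]
    - [0,0,60,0]
    - [0,0,90,0]
    - [0,0,105,0]
    - [0,0,112,0]
    - [0,0,116,0]
    - [0,0,120,0]
    - [0,0,124,0]
    - [0,0,128,0]
    - [0,0,132,0]
    - [0,0,136,0]
    - [0,0,140,0]
    - [0,0,144,0]
    - [0,0,147,0]
    - [0,0,150,0]
    - [0,0,152,0]
    - [0,0,153,0]

```text
t: 3.23
ee_pos: [0.4617, -0.2464, 0.1072]
ee_rot: [-0.72, -3.058, -0.0]
ft_force: [-0.7, 0.3, 0.6]
finger_gap: 0.0004
```

Call:
apply_moves:
  moves:
    - [0,0,1,0]
    - [0,0,2,0]
    - [0,0,2,0]

```text
t: 3.48
ee_pos: [0.4619, -0.2465, 0.1064]
ee_rot: [0.72, 3.058, -0.001]
ft_force: [-3.7, 1.7, 8.9]
finger_gap: 0.0004
```

Run:
```python
from h import *
go([.4617,-.2457,.106],2.86)
z=np.load("top.npz")
im,d,K,T=cam("top");p=cloud(d,K,T)
m=(abs(p[...,0]-.62)<.02)&(abs(p[...,1]+.16)<.07);print(np.nanmedian(p[m],0))
m=(abs(p[...,0]-.47)<.01)&(abs(p[...,1]+.085)<.01);print(np.nanmedian(p[m],0))
```

```text
t 3.4833 pos [ 0.4619 -0.2465  0.1064] yaw 2.679 tilt [-0.    -0.001 -1.   ] q [ 0.91  0.26 -0.57  1.84  0.16  1.08  1.39] F [-3.7  1.7  8.9] gap 0.0004
shift [0.5 0.6 0.4] twist -10.3
[ 0.61981532 -0.15864277  0.10607938]
[ 0.46985011 -0.08519987  0.10592776]
```

Call:
apply_moves:
  moves:
    - [0,0,-10,0]
    - [0,0,-40,0]
    - [0,0,-80,0]
    - [0,0,-110,0]
    - [0,0,-120,0]
    - [0,0,-120,0]

```text
t: 4.03
ee_pos: [0.4633, -0.247, 0.2292]
ee_rot: [0.718, 3.053, -0.003]
ft_force: [0.7, 0.4, -0.3]
finger_gap: -0.0
```

```bash
cat > dial.py <<'E'
from h import *
def dial(name):
    im,d,K,T=cam(name);p=cloud(d,K,T);hsv=cv2.cvtColor(im,cv2.COLOR_RGB2HSV)
    near=np.hypot(p[...,0]-.5147,p[...,1]+.1607)<.068
    m=near&(p[...,2]>.119)&(p[...,2]<.135)
    n,l,st,cc=cv2.connectedComponentsWithStats(m.astype(np.uint8))
    C=[]
    for i in range(1,n):
        if st[i,4]>100:
            q=p[l==i];print(st[i],q.mean(0),cv2.minAreaRect(q[:,:2].astype(np.float32)));C.append(q)
    if len(C)==2:
        a=np.vstack(C)[:,:2].astype(np.float32);print("circle",cv2.minEnclosingCircle(a))
        v=C[0].mean(0)-C[1].mean(0); v*=np.sign(v[0]); print("mid",(C[0].mean(0)+C[1].mean(0))/2,"angle cw",np.arctan2(-v[1],v[0]))
    m=(abs(p[...,0]-.47)<.01)&(abs(p[...,1]+.085)<.01);print("panel front z",np.nanmedian(p[m],0))
    return im
E
python3 - <<'E'
from dial import *
im=dial("top");save(im,"pics/d.png")
go([.5147,-.1607,.20],2.86)
E
```

```text
[288 204  30  16 285] [ 0.55065356 -0.16556409  0.12566072] ((0.554184079170227, -0.1618875116109848), (0.07764703035354614, 0.034616753458976746), 73.14618682861328)
[283 226  35  19 327] [ 0.48006317 -0.1469957   0.1256699 ] ((0.4780592918395996, -0.14623312652111053), (0.09848625957965851, 0.03402204439043999), 71.92010498046875)
circle ((0.514504075050354, -0.16018705070018768), 0.05621656775474548)
mid [ 0.51535837 -0.1562799   0.12566531] angle cw 0.2572174207924632
panel front z [ 0.46986288 -0.08532242  0.10634682]
t 4.0833 pos [ 0.4624 -0.2467  0.2268] yaw 2.679 tilt [ 0.002 -0.002 -1.   ] q [ 0.94  0.15 -0.59  1.7   0.09  1.32  1.45] F [-0.4  0.5 -1.1] gap 0.0
shift [ -8.4 100.4  26.8] twist -10.4
```

View pics/d.png

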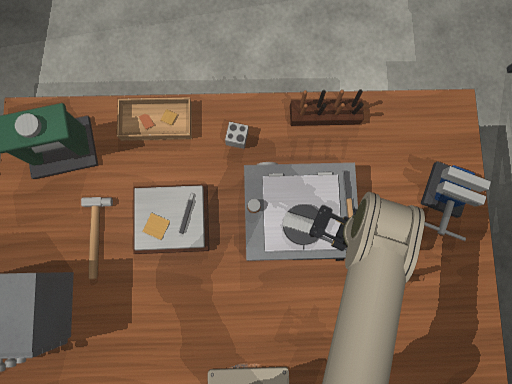

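The panel reads flat at z 0.106. The dial is centred at (0.5145,-0.160), with the slot about 0.305 rad clockwise. In the picture the dial is at (303,225), partly under the hand at (330,230). I'll go above it with the fingers partly open so both straddle the axis inside the slot.

Call:
apply_moves:
  gripper: -0.6
  moves:
    - [0,20,0,-3]
    - [-2,45,0,-6]
    - [-5,75,10,-9]
    - [-8,95,20,-9]
    - [-8,100,35,-9]
    - [-8,100,50,-9]
    - [-8,100,55,-9]
    - [-8,100,55,-9]
    - [-8,100,55,-9]

```text
t: 4.83
ee_pos: [0.5132, -0.1605, 0.1702]
ee_rot: [-0.477, -3.104, -0.0]
ft_force: [-0.3, -0.7, -0.1]
finger_gap: 0.0521
```

Run:
```python
from h import *
go([.5146,-.1604,.114],2.84)
im,d,K,T=cam("wrist");save(im,"pics/e.png")
```

```text
t 4.8333 pos [ 0.5132 -0.1605  0.1702] yaw 2.837 tilt [-0.001  0.    -1.   ] q [ 0.8   0.24 -0.66  1.73  0.16  1.22  1.36] F [-0.3 -0.7 -0.1] gap 0.0521
shift [-1.4  0.5 56.2] twist -0.2
```

View pics/e.png

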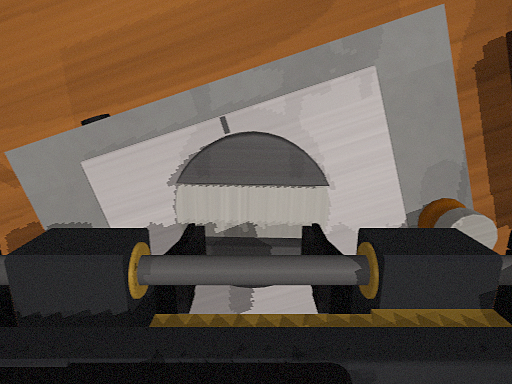

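The wrist view shows the slot edge horizontal at row 187, parallel to the jaw line, with the fingers straddling at columns 195 and 320. It is aligned, so I'm descending.

Call:
apply_moves:
  moves:
    - [-1,0,0,0]
    - [-1,0,5,0]
    - [-1,0,15,0]
    - [-1,0,25,0]
    - [-1,0,35,0]
    - [-1,0,45,0]
    - [-1,0,50,0]
    - [-1,0,54,0]
    - [-1,0,55,0]
    - [-1,0,55,0]

```text
t: 5.72
ee_pos: [0.5145, -0.1608, 0.1154]
ee_rot: [-0.477, -3.105, -0.0]
ft_force: [-0.7, 1.1, 0.6]
finger_gap: 0.0695
```

Call:
apply_moves:
  moves:
    - [0,0,0,4]
    - [0,0,0,8]
    - [0,0,0,12]
    - [0,0,0,16]
    - [0,0,0,20]
    - [0,0,0,24]
    - [0,0,0,28]
    - [0,0,0,32]
    - [0,0,0,36]
    - [0,0,0,40]
    - [0,0,0,44]
    - [0,0,0,48]
    - [0,0,0,52]
    - [0,0,0,56]
    - [0,0,0,60]
    - [0,0,0,64]
    - [0,0,0,68]
    - [0,0,0,72]
    - [0,0,0,76]
    - [0,0,0,80]

```text
t: 7.38
ee_pos: [0.515, -0.1611, 0.1162]
ee_rot: [2.364, 2.067, 0.001]
ft_force: [1.0, -1.4, -0.5]
finger_gap: 0.0697
```

Run:
```python
from h import *
go([.5146,-.1604,.1154],1.28);print(arm.sense()["moment"])
```

```text
t 7.3833 pos [ 0.515  -0.1611  0.1162] yaw 1.437 tilt [ 0.001 -0.001 -1.   ] q [ 0.62  0.27 -0.46  1.8   0.13  1.1  -0.02] F [ 1.  -1.4 -0.5] gap 0.0697
shift [ 0.7 -0.5  0.8] twist 9.0
[-0.29311989 -0.27486826  0.22503682]
```

Call:
apply_moves:
  moves:
    - [0,0,0,2]
    - [0,0,0,4]
    - [0,0,0,6]
    - [0,0,0,8]
    - [0,0,0,9]
    - [0,0,0,10]
    - [0,0,0,10]

```text
t: 7.97
ee_pos: [0.515, -0.1613, 0.1161]
ee_rot: [2.529, 1.86, -0.0]
ft_force: [0.8, -4.6, 0.9]
finger_gap: 0.0699
```

Run:
```python
from h import *
go([.5146,-.1604,.1154],1.28);print(arm.sense()["moment"])
```

```text
t 7.9667 pos [ 0.515  -0.1613  0.1161] yaw 1.268 tilt [ 0.001 -0.002 -1.   ] q [ 0.6   0.26 -0.44  1.8   0.13  1.1  -0.18] F [ 0.8 -4.6  0.9] gap 0.0699
shift [ 0.8 -0.6  0.7] twist -0.7
[-1.1351789  -0.24749575  2.52532955]
```

A moment of 2.5 N m against the dial's 0.1 N m means it is at the stop. I'll back the twist off, lift out and check.

Call:
apply_moves:
  moves:
    - [0,0,0,-3]
    - [0,0,0,-6]
    - [0,0,0,-10]
    - [0,0,0,-14]
    - [0,0,0,-14]
    - [0,0,-5,-14]
    - [0,0,-20,-14]
    - [0,0,-45,-14]
    - [0,0,-75,-14]
    - [0,0,-105,-14]
    - [0,0,-115,-14]

```text
t: 8.88
ee_pos: [0.516, -0.1608, 0.2355]
ee_rot: [2.287, 2.147, 0.005]
ft_force: [0.2, -0.7, 0.5]
finger_gap: 0.0696
```

Run:
```python
from h import *
go([.40,-.33,.25])
```

```text
t 8.8833 pos [ 0.516  -0.1608  0.2355] yaw 1.507 tilt [ 0.005 -0.001 -1.   ] q [ 0.65  0.17 -0.48  1.65  0.08  1.34  0.09] F [ 0.2 -0.7  0.5] gap 0.0696
shift [-176.2 -105.   -14.9] twist 0
```

Call:
apply_moves:
  moves:
    - [-30,-20,-10,0]
    - [-65,-40,-15,0]
    - [-95,-60,-20,0]
    - [-125,-75,-25,0]
    - [-155,-93,-30,0]
    - [-176,-105,-30,0]
    - [-185,-110,-30,0]
    - [-185,-110,-30,0]
    - [-185,-110,-30,0]

```text
t: 9.63
ee_pos: [0.394, -0.3379, 0.2604]
ee_rot: [-2.289, -2.152, -0.001]
ft_force: [-0.6, 0.9, 0.1]
finger_gap: 0.0694
```

Run:
```python
from dial import *
im=dial("top");save(cv2.resize(im[90:300,180:460],None,fx=2.8,fy=2.8),"pics/f.png")
go([.40,-.33,.25])
```

```text
[283 206  13  37 334] [ 0.51353769 -0.12386262  0.12565765] ((0.5147262215614319, -0.12122325599193573), (0.03358858823776245, 0.09887202084064484), 88.13380432128906)
[310 206  14  37 333] [ 0.51375989 -0.19588651  0.125704  ] ((0.5132142901420593, -0.19898782670497894), (0.09971438348293304, 0.03410825505852699), 0.0867021307349205)
circle ((0.5144784450531006, -0.16025884449481964), 0.056194525212049484)
mid [ 0.51364879 -0.15987457  0.12568083] angle cw 1.5677113147130242
panel front z [ 0.46972688 -0.08520512  0.10516426]
t 9.6833 pos [ 0.3946 -0.3372  0.2605] yaw 1.511 tilt [ 0.     0.001 -1.   ] q [ 0.91  0.1  -0.31  1.67  0.03  1.38  0.54] F [-0.5  0.8  0.1] gap 0.0698
shift [ 7.5  5.  10.5] twist 0
```

View pics/f.png

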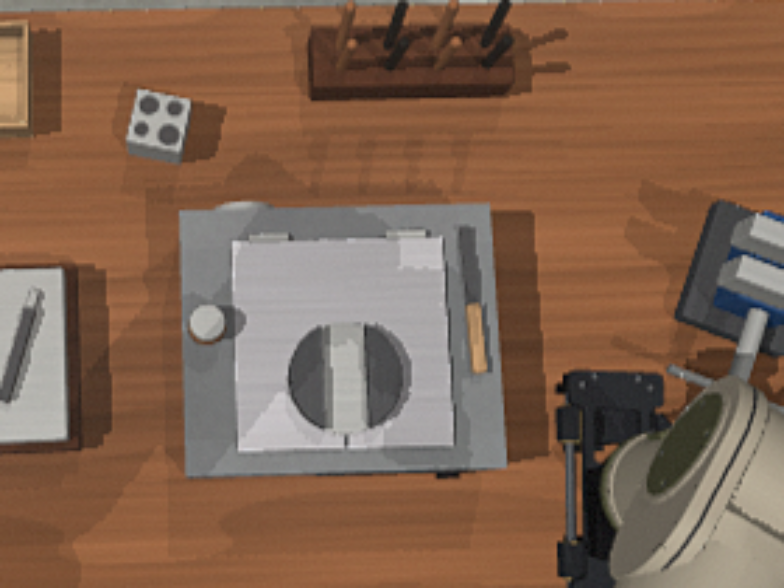

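The slot runs front to back at (347,378), with a measured angle of 1.568. The panel is flat, the jar and file look unmoved, and the hand is clear. Handing in.

```bash
python3 -c "
from bench import arm
print(arm.job_done())"
```

```text
the job is handed in; nothing more can be done
None
```

The filter panel is shut and locked, and the job was handed in at about 9.7 s of the 48 s allowed. I pushed the panel down at its front right corner with closed fingertips until it hit the stop (about 9 N, z = 0.106 m). Then I set both fingertips in the slot and twisted clockwise until the moment rose to about 2.5 N m at the fastener's stop. I backed off, lifted out and moved the hand away to z = 0.26 m.

- **Fastener:** the last top view measured the slot at 1.568 rad against a target of 1.571.
- **Panel:** its front reads 0.105 m by depth camera, which is flat within the camera's error of about 2 mm.
- **Loose things:** the jar, file, punch and dapping block look unmoved in the last view. I did not check the hammer, brass sheet or ring stick after the turn. The ring stick was hidden under the arm in that view, but the fingertips passed well above it (about 0.26 m against its 0.16 m height).

No check failed or disagreed.

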